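# Unpin the battery case and stand its lid up

### The arm

A 7-joint arm with a two-finger parallel gripper is mounted at the origin on a cart in front of the work surface, level with it; the furniture and walls round the work are solid. World frame = base frame: x ahead of the robot, y to its left, z up, the work surface at z = 0. Lengths are in mm, angles in rad, forces in N, time in s.
With the tool pointing down it reaches from about 400 to 850 mm from the base axis. Payload 10.4 kg.
Tool frame: the origin (TCP) lies where the fingers leave the gripper's body, on its centre line; the fingertips stand 70 mm ahead of it and the grasp point (between the pads) lies 51 mm ahead of it; z points along the fingers, y is the line along which they close (so a half turn about z gives the same grasp; the last joint's range is limited). The gripper opens to 87 mm and grips with 3 to 60 N. Pads are 19 mm wide; open, the fingers measure 117 mm over their backs; the gripper's body (75 mm by 190 mm) begins 51 mm behind the grasp point.
Start: joints at [-1.295, 0.332, -0.065, 1.46, 0.022, 1.35, -0.088], TCP at [183.97, 597.327, 292.276] pointing down, gripper open.
Joint ranges: [-2.6, 2.6], [-0.5, 2.12], [-1.47, 1.34], [0.16, 2.42], [-1.27, 4.41], [0.06, 2.06], [-2.6, 2.6]. Speed limits (rad/s): [2.22, 2.22, 2.79, 2.79, 3.14, 3.14, 3.14].

### API

Orientations are given as a rotation vector (axis times angle).
In Python, from station import telemetry, optics, order, models gives the robot as it stands.
- The arm moves only by the tool arm_command, never from a script. Its argument "rows" is a list of rows, each a list of 5 numbers: the closure, from -1 (fully open) to 1 (shut), so that 0 is half open, then the shift along the tool's x, y, z in mm, then the turn about the tool's z in degrees. In form: [[jaw, tx, ty, tz, roll], ...]. A call has 1 to 12 rows; each row shifts and turns the commanded pose from where the row before left it, along the tool's axes as they then stand; what a row does not reach is not made up. A row lasts 1/12 s, in which the tool goes at most 41.7 mm and 7.16 degrees, less where a joint would pass 70% of its speed; a pose out of reach is approached as far as the arm can. A call with a gripper value outside its range is refused whole. The fingers move at their own pace and stop on an object; "newtons" is the grip in N (left out, the last holds). Time passes only in rows, so rows that do not move let the fingers close. It gives the time, the measured TCP pose, the force, the opening and the grip force at its end, in the units of the state.
- telemetry.get_state(): the state, without advancing time (a new reading comes with each control period).
- optics.grab_frame(name): name is "side" or "top" or "wrist"; returns a dict with "frame" (384x512x3 uint8, blue, green, red), "depth" (384x512 float32, mm along the optical axis (not along the pixel's ray), 0 where there is no reading), "vfov" (degrees; the focal length in pixels is half the picture's height over the tangent of half this angle, whatever the lens; pixels are square), "cx", "cy" (the principal point, pixels), "eye" and "attitude" of the camera in the world; the wrist camera has in their place "hand_eye" (4x4, takes a point from camera to tool coordinates, whose origin is the TCP and whose axes are the flange's). Camera axes: x right, y down, z forward; pixel columns grow to the right and rows downward; lengths in mm; the calibration is good to about 2 mm. A picture is of the moment at which its call begins: read the wrist's pose just before it.
- order.job_done(): hands the job in; it is judged then, once.
Trained networks look in a picture, given as the dict that the camera call returned (one of the last four; its "shot" number tells which), for a name from the list of things; names that differ only in an ending like _2 or _b are one class to them, and where a whole thing is asked for, a point or a joint stands for the part that bears it (a point fixed in the world has none). Each returns a list of dicts, best first, with "p" (0 to 1); they miss things now and then, are a little off and sometimes report something else, mostly with a low value. They report only what shows in the picture. A call takes as long as a camera call. They do not tell look-alikes from the thing itself.
- models.boxes_of(picture, thing): "point" ([column, row] in pixels, amid what is visible of it).
The state is a dict: "t": time; "qpos": joint angles; "qd": joint speeds; "effort": joint torques, N m; "tcp_pos": TCP position; "tcp_rot": TCP orientation; "ft_force": force on the tool from outside, world axes, zero at the start; "moment": the same for the moment, N m; "gripper_width": finger opening in mm; "grasp_force": force on a finger pad.
Only numpy, scipy, OpenCV 4.12 (cv2) and the standard library are available. Lean on these libraries where they do the work, as an engineer would, in place of code of your own. Each camera call takes 0.05 s, during which the arm holds its last target. There are 200 camera calls.

### The job

Pull the retaining pin out of the staple on the grey battery case while the lid is still shut, and lay the pin on the desk clear of the case. Then raise the lid until it stands upright, and leave it standing there on its stiff hinge. Leave the pliers and the tape roll where they are.

Things in the scene. Friction and masses are not known exactly. Their poses are not given: they have to be found in the camera images.
- case: Grey metal battery case fixed to the desk, 160 deep (x) x 260 wide (y) mm, box 65 mm high, 77 mm with the 12 mm lid shut. Origin: centre of its underside; x from its front (handle side) to its hinge side, y to its left, z up.
- staple_eye (a point): Middle of the eye (14 mm wide along case x, 12 high, open along case y) of a steel staple fixed to the box, at case (-58, 0, 95) mm, top at 109. It stands through a slot in the lid between two steel ears on the lid (36 mm in x, 14 high, to 24 mm either side in y). The pin's shank lies on the ears under the staple's top and keeps the lid shut.
- pin: Loose pin, 60 g: square 8 mm steel shank, black grip head 16 (x) x 30 (y) x 32 (z) mm. Origin: mid head length, on the shank axis; head reaches 10 mm below, 22 above it. Starts level through the eye, axes parallel to the case's, head on the case's right (-y) about 45 mm from the eye, origin 95 mm up, 8 mm free below the head. Friction alone holds it; it slides out along case -y.
- pin_tip (a point): Free end of the pin's shank, 87 mm from the pin's origin along pin +y. Drawing the pin 70 mm frees it from staple and ears.
- lid (a joint): Lid angle in rad: 0 shut, 1.571 upright, stop at 2.2. The hinge is stiff (about 0.9 N m of friction): the lid (0.45 kg) stays at any angle where it is left. Raising it by the handle takes about 6 to 8 N.
- lid_hinge (a point): Middle of the hinge axis, at case (80, 0, 65) mm; the axis is along case y.
- lid_handle (a point): Middle of the black round handle bar on the lid's front: 12 mm thick, along case y, 136 mm between its arms, free all round, 40 mm in front of the lid's edge. Lid shut: at case (-125, 0, 92) mm, i.e. 205 mm in front of and 27 above the hinge axis. It turns with the lid: upright, it is 27 mm behind and 205 above the axis.
- pliers: Loose long-nose pliers lying flat, 36 x 134 x 11 mm, in front and to the left of the case. Origin: centre of the underside. Bystander.
- tape: Loose roll of tape lying flat, 54 mm across, 18 mm high, right of the case towards its hinge side. Origin: centre of the underside. Bystander.
Things that resemble listed ones, but are neither listed nor needed, are in the scene too. What is shaped like the pin but red or turquoise is not meant.

How it is judged (in metres and radians):
On the way, in this order (a step that is already met when the one before it is completed fails the run):
1. the pin is drawn right out of the staple (its tip more than 70 mm from the eye) while the lid is still shut (under 0.06 rad) (distance between pin_tip and staple_eye above 0.07 m and value of joint lid below 0.06 rad), for 0.1 s.
2. the pin lies on the desk clear of the case, the lid still shut (height (world z) of pin between -0.01 and 0.03 m and height (world z) of pin_tip below 0.03 m and linear speed of pin below 0.03 m/s and contact force between pin and case below 0.05 N and contact force between pin and the fingers below 0.05 N and value of joint lid below 0.06 rad), for 0.2 s.
At the end, for the whole second after the job is handed in: The lid stands upright within 0.2 rad (1.37 to 1.77 rad), at rest and let go; the pin lies at rest flat on the desk (its origin and tip less than 30 mm above it), not touching the case (value of joint lid between 1.37 and 1.77 rad and velocity of joint lid between -0.03 and 0.03 rad/s and height (world z) of pin between -0.01 and 0.03 m and height (world z) of pin_tip below 0.03 m and linear speed of pin below 0.02 m/s and contact force between pin and case below 0.05 N).
It fails at once if the pliers is pushed more than 40 mm (distance of pliers from where it was at the start of the episode above 0.04 m).
It fails at once if the tape is pushed more than 40 mm (distance of tape from where it was at the start of the episode above 0.04 m).
It also fails if it takes over 61 s, if anything falls off the work surface, if the arm or the gripper's body presses on something with over 40 N, if the wrist force passes 120 N, or if a joint passes its speed limit or range.

## Working session

There is one attempt and no reset: what is moved stays moved. The work goes in short steps, Python scripts to look and compute and a tool call to move; the robot and the scene stay as the last step left them, time stands still between calls to the robot, and variables do not carry over. Pictures are saved under pics/ and viewed, at most 10 in all, crops included, and the job is handed in when it is done.

Besides the shell and the picture viewer there is one more tool, called after ">>>" as name(argument=value, ...) on one line, values as JSON. arm_command: Moves the arm, as the interface text tells. Its arguments: {"type":"object","properties":{"rows":{"type":"array","items":{"type":"array","items":{"type":"number"}}},"newtons":{"type":"number"}},"required":["rows"]}

```bash
mkdir -p pics; cat > h.py <<'E'
import numpy as np, cv2
from scipy.spatial.transform import Rotation as R
from station import telemetry, optics, order, models
np.set_printoptions(precision=2,suppress=True)
def cam(name):
    s=telemetry.get_state(); p=optics.grab_frame(name)
    if name=="wrist":
        T=np.eye(4);T[:3,:3]=R.from_rotvec(s["tcp_rot"]).as_matrix();T[:3,3]=s["tcp_pos"]
        M=T@np.array(p["hand_eye"])
    else:
        M=np.eye(4);a=np.array(p["attitude"],float)
        M[:3,:3]=a if a.shape==(3,3) else R.from_rotvec(a).as_matrix()
        M[:3,3]=p["eye"]
    p["M"]=M;p["f"]=192/np.tan(np.radians(p["vfov"])/2)
    return p
def world(p,u,v,d=None):
    u=np.asarray(u,float);v=np.asarray(v,float)
    if d is None:d=p["depth"][v.astype(int),u.astype(int)]
    c=np.stack([(u-p["cx"])/p["f"]*d,(v-p["cy"])/p["f"]*d,d],-1)
    return c@p["M"][:3,:3].T+p["M"][:3,3]
def cloud(p):
    v,u=np.mgrid[:384,:512]; w=world(p,u,v); w[p["depth"]<=0]=np.nan; return w
E
python3 - <<'E'
from h import *
s=telemetry.get_state();print(s)
ims=[]
for n in("top","side"):
    p=cam(n);print(n,p["eye"],p["attitude"],p["vfov"],p["cx"],p["cy"]);ims.append(p["frame"])
    np.savez(n,W=cloud(p),f=p["frame"])
    for t in("case","pin","pliers","tape","lid_handle"):
        for b in models.boxes_of(p,t)[:4]:
            q=np.round(b["point"]).astype(int);print(t,b["p"],q,world(p,q[0],q[1]))
cv2.imwrite("pics/a.png",ims[0]);cv2.imwrite("pics/b.png",ims[1])
E
```

```text
{'t': 0.0, 'qpos': array([-1.29,  0.33, -0.06,  1.46,  0.02,  1.35, -0.09]), 'qd': array([-0., -0.,  0., -0., -0., -0., -0.]), 'effort': array([  0.  , -62.33,   0.02, -38.99,  -0.06,   0.04,   0.  ]), 'tcp_pos': array([183.9 , 597.03, 291.44]), 'tcp_rot': array([-0.47, -3.11,  0.  ]), 'ft_force': array([ 0.2 ,  1.17, -0.28]), 'moment': array([ 0.  ,  0.01, -0.03]), 'grasp_force': 0.0, 'gripper_width': 86.7721044299575}
top [ 444.15   22.01 1016.48] [-2.16  2.19 -0.08] 49.86459121310418 260.5784036803621 193.560535319746
case 0.91 [278 174] [566.61 -10.52  77.94]
pin 0.74 [301 275] [330.78 -63.87  15.3 ]
pin 0.6 [251 269] [346.18  55.61  14.07]
pin 0.57 [294 198] [508.38 -43.32 115.85]
pliers 0.54 [156 258] [374.78 284.95  11.72]
tape 0.54 [368 156] [ 615.28 -232.01   20.51]
lid_handle 0.83 [279 176] [562.08 -12.77  77.09]
side [ 461.87 -772.64  446.35] [-1.99  0.1  -0.05] 56.04159613121416 257.30422630452944 191.6119958504603
case 0.88 [273 221] [ 553.27 -116.32   78.96]
case 0.36 [273 209] [560.84 -59.53  77.79]
pin 0.69 [168 246] [325.15 -81.24  10.1 ]
pin 0.61 [182 213] [343.16  57.72  18.53]
tape 0.83 [312 278] [ 611.9  -234.56   18.89]
lid_handle 0.76 [270 207] [555.12 -51.17  78.91]
```

View pics/a.png

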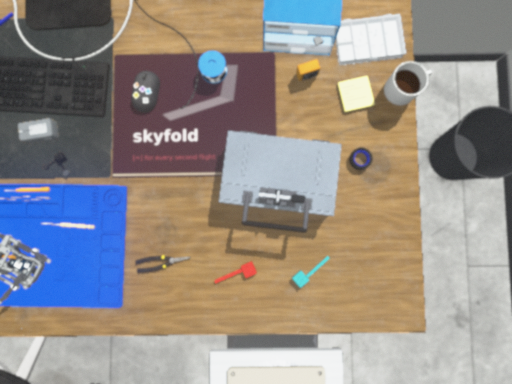

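View pics/b.png

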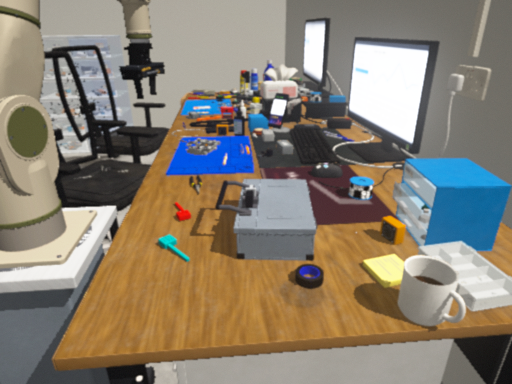

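```bash
python3 - <<'E'
from h import *
W=np.load("top.npz")["W"]
m=(abs(W[...,2]-77)<5)&(abs(W[...,0]-560)<150)&(abs(W[...,1])<220)
r=cv2.minAreaRect(W[m][:,:2].astype(np.float32));print("lid",r,m.sum(),np.median(W[m][:,2]))
m=(W[...,2]>103)&(abs(W[...,0]-520)<60)&(abs(W[...,1]+30)<60)
v,u=np.nonzero(m)
for a,b in zip(u,v):print(a,b,W[b,a],end=';')
E
```

```text
lid ((570.5733642578125, -15.244476318359375), (264.0627746582031, 167.2661590576172), 82.3827133178711) 7642 76.43094754417683
278 190 [527.19  -8.96 107.01];277 191 [525.    -6.72 106.98];278 191 [524.84  -8.88 108.45];279 191 [525.23 -11.25 103.8 ];277 192 [522.76  -6.67 107.26];278 192 [522.64  -8.85 108.32];277 193 [520.44  -6.6  108.49];278 193 [520.35  -8.78 109.22];279 193 [520.4  -11.02 108.34];277 194 [518.3   -6.59 107.66];278 194 [518.11  -8.73 109.57];279 194 [518.39 -11.07 105.76];292 194 [517.42 -39.3  113.14];293 194 [517.34 -41.45 113.79];294 194 [517.37 -43.69 113.08];295 194 [517.37 -45.9  112.77];296 194 [517.7  -48.44 108.32];277 195 [516.12  -6.58 107.13];278 195 [516.11  -8.79 106.94];292 195 [514.8  -38.9  118.53];293 195 [515.05 -41.32 115.01];294 195 [514.8  -43.31 117.78];295 195 [514.87 -45.58 116.55];296 195 [514.97 -47.88 115.01];297 195 [514.81 -49.93 116.65];298 195 [514.63 -51.95 118.62];299 195 [515.19 -54.77 111.09];300 195 [514.8  -56.57 115.63];301 195 [514.85 -58.84 114.67];302 195 [514.88 -61.09 113.98];303 195 [514.91 -63.35 113.18];277 196 [51
[... 2572 characters left out ...]
61 -64.89 117.57];276 201 [502.89  -4.17 106.93];277 201 [502.88  -6.38 106.76];278 201 [502.75  -8.53 108.35];292 201 [502.2  -39.18 110.82];293 201 [502.07 -41.27 112.32];294 201 [501.98 -43.38 113.32];295 201 [501.75 -45.34 116.44];296 201 [501.81 -47.62 115.13];297 201 [501.67 -49.66 116.88];298 201 [501.81 -52.06 114.18];299 201 [501.62 -54.03 116.72];300 201 [501.82 -56.52 113.18];301 201 [501.69 -58.56 114.83];302 201 [501.5  -60.51 117.38];303 201 [501.61 -62.89 115.24];304 201 [501.57 -65.05 115.43];298 202 [500.04 -52.57 107.46];299 202 [499.85 -54.56 109.97];300 202 [499.75 -56.65 111.21];301 202 [499.69 -58.8  111.67];302 202 [499.43 -60.63 115.57];303 202 [499.58 -63.08 112.69];
```

The top picture shows the case at (280,175) and its handle bar at row 228. The pin's black head is at (297,198), with its shank running through the staple at (278,195). The red (248,270) and turquoise (301,279) pins are decoys. The pliers are at (160,263) and the tape at (360,158). The side picture agrees with this. Measured case yaw is about -7.6°, staple at (515,-7) and head centre at (508.5,-51) with its top at z 117, all consistent with the given sizes.

Next I swing over to the case.

>>> arm_command(rows=[[-1,-36,-4.8,0,3.35],[-1,-36,-4.8,0,3.35],[-1,-36,-4.8,0,3.35],[-1,-36,-4.8,0,3.35],[-1,-36,-4.8,0,3.35],[-1,-36,-4.8,0,3.35],[-1,-36,-4.8,0,3.35],[-1,-36,-4.8,0,3.35],[-1,-36,-4.8,0,3.35],[-1,-36,-4.8,0,3.35],[-1,-36,-4.8,0,3.35],[-1,-36,-4.8,0,3.35]])

```text
t: 1.6
tcp_pos: [496.5, 303.8, 292.4]
tcp_rot: [1.511, 2.754, 0.001]
ft_force: [0.2, 0.8, 0.1]
gripper_width: 86.8
grasp_force: 0.0
```

>>> arm_command(rows=[[0,-31,-4.8,0,3.35],[0,-31,-4.8,0,3.35],[0,-31,-4.8,0,3.35],[0,-31,-4.8,0,3.35],[0,-31,-4.8,0,3.35],[0,-31,-4.8,0,3.35],[0,-31,-4.8,0,3.35],[0,-31,-4.8,0,3.35],[0,-31,-4.8,0,3.35],[0,-31,-4.8,0,3.35],[0,-31,-4.8,0,3.35],[0,-31,-4.8,0,3.35]])

```text
t: 2.6
tcp_pos: [530.3, -63.3, 292.4]
tcp_rot: [2.365, 2.067, 0.001]
ft_force: [0.6, 0.3, -0.3]
gripper_width: 43.7
grasp_force: 0.0
```

>>> arm_command(rows=[[0,0,0,0,0],[0,0,0,0,0],[0,0,0,0,0],[0,0,0,0,0]])

```text
t: 2.93
tcp_pos: [530.8, -60.4, 292.2]
tcp_rot: [-2.36, -2.074, -0.0]
ft_force: [-1.1, 0.3, 0.4]
gripper_width: 43.8
grasp_force: 0.0
```

```bash
cat >> h.py <<'E'
def goal(pos,closeang=None):
    """shift in tool axes (mm) from measured TCP to pos; roll deg so tool y points along closeang (mod 180)"""
    s=telemetry.get_state();M=R.from_rotvec(s["tcp_rot"]).as_matrix()
    print("t",s["t"],"tcp",s["tcp_pos"],"z",M[:,2],"w",s["gripper_width"],"F",s["ft_force"])
    print("shift",M.T@(np.array(pos,float)-s["tcp_pos"]))
    if closeang is not None:
        a=np.degrees(np.arctan2(M[1,1],M[0,1]));print("roll",-((closeang-a+90)%180-90))
E
python3 - <<'E'
from h import *
goal([508.5,-51,159],-7.6)
p=cam("wrist");cv2.imwrite("pics/c.png",p["frame"]);W=cloud(p)
m=(abs(W[...,2]-77)<4)&(abs(W[...,0]-560)<150)&(abs(W[...,1])<220)
print("lid",cv2.minAreaRect(W[m][:,:2].astype(np.float32)),m.sum())
m=(W[...,2]>110)&(W[...,2]<122)&(abs(W[...,0]-508)<40)&(abs(W[...,1]+52)<40)
print("head",cv2.minAreaRect(W[m][:,:2].astype(np.float32)),m.sum(),np.median(W[m][:,2]))
m=(W[...,2]>104)&(W[...,2]<115)&(abs(W[...,0]-515)<30)&(abs(W[...,1]+7)<15)
print("staple",cv2.minAreaRect(W[m][:,:2].astype(np.float32)),m.sum(),np.median(W[m][:,2]))
E
```

```text
t 2.9333 tcp [530.83 -60.44 292.17] z [-0.  0. -1.] w 43.78671068081282 F [-1.11  0.26  0.41]
shift [  6.44 -23.34 133.17]
roll 0.21550950590795992
lid ((566.794677734375, -21.81927490234375), (249.2617950439453, 167.60104370117188), 82.45160675048828) 37097
head ((505.89288330078125, -51.18927764892578), (30.434776306152344, 16.318450927734375), 82.20207214355469) 561 117.00675982729496
staple ((511.6045227050781, -6.785571098327637), (5.5827107429504395, 24.64185905456543), 82.55597686767578) 189 108.72893546600699
```

View pics/c.png

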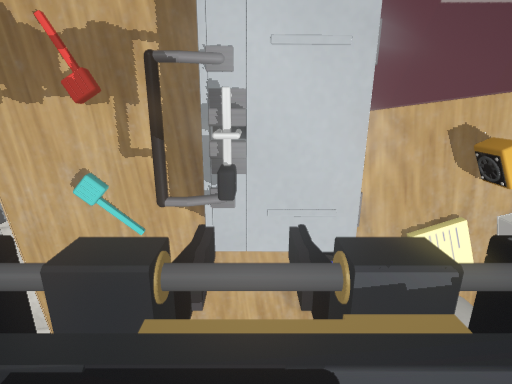

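The wrist picture shows the black pin head at (227,182), with the shank up through the staple at (227,134), and the handle bar at column 157. The wrist's metric head centre is (505.9,-51.2) with top 117 and size 30x16, matching the given head.

>>> arm_command(rows=[[0,2,-8.4,20,0.2],[0,2,-8.4,20,0],[0,2,-8.5,20,0],[0,0,0,20,0],[0,0,0,20,0],[0,0,0,15,0],[0,0,0,10,0],[0,0,0,8,0],[0,0,0,0,0],[0,0,0,0,0]], newtons=25)

```text
t: 3.82
tcp_pos: [506.6, -52.3, 159.4]
tcp_rot: [2.365, 2.067, -0.0]
ft_force: [-0.5, 0.2, -0.5]
gripper_width: 43.7
grasp_force: 0.0
```

>>> arm_command(rows=[[1,0,0,0,0],[1,0,0,0,0],[1,0,0,0,0],[1,0,0,0,0],[1,0,0,0,0],[1,0,0,0,0]], newtons=25)

```text
t: 4.32
tcp_pos: [506.4, -52.5, 159.4]
tcp_rot: [2.366, 2.067, 0.001]
ft_force: [-0.5, 0.1, 2.3]
gripper_width: 16.1
grasp_force: 25.0
```

>>> arm_command(rows=[[1,-5,0,0,0],[1,-8,0,0,0],[1,-8,0,0,0],[1,-8,0,0,0],[1,-8,0,0,0],[1,-8,0,0,0],[1,-10,0,0,0],[1,-10,0,0,0],[1,-10,0,0,0],[1,-10,0,0,0],[1,-10,0,0,0],[1,0,0,0,0]])

```text
t: 5.32
tcp_pos: [492.8, -149.4, 159.1]
tcp_rot: [2.369, 2.063, -0.002]
ft_force: [-0.5, -0.6, 0.4]
gripper_width: 15.7
grasp_force: 25.0
```

```bash
python3 - <<'E'
from h import *
y=np.array([.132,.991]);e=np.array([512.5,-7])
g=e-y*240
goal([g[0],g[1],159],-7.6)
p=cam("wrist");cv2.imwrite("pics/d.png",p["frame"])
E
```

```text
t 5.3167 tcp [ 492.79 -149.37  159.11] z [-0. -0. -1.] w 15.732265127649 F [-0.46 -0.56  0.39]
shift [-96.21   1.25   0.21]
roll -0.29090011537296334
```

View pics/d.png

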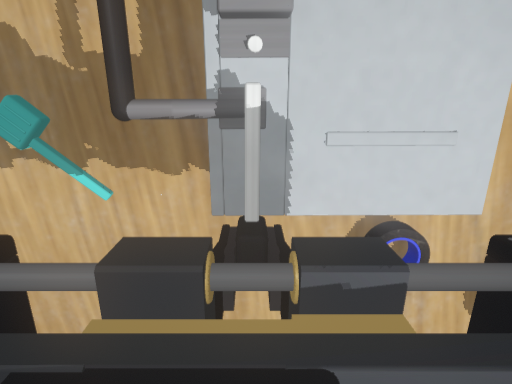

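The picture shows the pin gripped at (252,230), its tip at (252,88) clear of the staple and ears at (255,44), and the lid shut. I carry on out sideways and then lower it.

>>> arm_command(rows=[[1,-14,0,0,0],[1,-14,0,0,0],[1,-14,0,0,0],[1,-14,0,0,0],[1,-14,0,0,0],[1,-14,0,0,0],[1,-13,0,0,0],[1,0,0,0,0],[1,0,0,20,0],[1,0,0,20,0],[1,0,0,20,0],[1,0,0,10,0]])

```text
t: 6.37
tcp_pos: [480.0, -241.0, 87.0]
tcp_rot: [-2.363, -2.067, 0.002]
ft_force: [-0.4, -0.4, -1.1]
gripper_width: 15.7
grasp_force: 25.0
```

>>> arm_command(rows=[[1,0,0,5,0],[1,0,0,4,0],[1,0,0,3,0],[1,0,0,1,0],[1,0,0,0,0],[1,0,0,0,0]])

```text
t: 6.87
tcp_pos: [480.9, -242.8, 76.8]
tcp_rot: [2.365, 2.066, 0.001]
ft_force: [1.0, -0.1, -0.8]
gripper_width: 15.5
grasp_force: 25.0
```

>>> arm_command(rows=[[1,0,0,1,0],[1,0,0,1,0],[1,0,0,0,0],[0.3,0,0,0,0],[0.3,0,0,0,0],[0.3,0,0,0,0],[0.3,0,0,0,0],[0.3,0,0,-5,0],[0.3,0,0,-10,0],[0.3,0,0,-20,0],[0.3,0,0,-30,0],[0.3,0,0,-30,0]])

```text
t: 7.87
tcp_pos: [480.0, -242.9, 170.7]
tcp_rot: [-2.366, -2.066, 0.001]
ft_force: [0.5, 0.3, -0.6]
gripper_width: 30.3
grasp_force: 0.0
```

>>> arm_command(rows=[[0.3,0,0,-30,0],[0.3,0,0,-30,0],[0.3,0,0,-20,0],[0.3,0,0,0,0],[0.3,0,0,0,0]])

```text
t: 8.28
tcp_pos: [480.9, -243.0, 250.9]
tcp_rot: [2.365, 2.065, 0.003]
ft_force: [-0.0, 0.5, -0.5]
gripper_width: 30.4
grasp_force: 0.0
```

```bash
python3 - <<'E'
from h import *
goal([500,0,292])
p=cam("wrist");a=p["frame"];q=cam("side");cv2.imwrite("pics/e.png",cv2.resize(np.hstack([a,q["frame"]]),(800,300)))
W=cloud(q)
m=(W[...,2]>5)&(W[...,2]<50)&(abs(W[...,0]-490)<50)&(abs(W[...,1]+205)<65)
print(m.sum(),W[m].min(0),W[m].max(0))
W=cloud(p)
m=(W[...,2]>5)&(W[...,2]<50)&(abs(W[...,0]-490)<50)&(abs(W[...,1]+205)<65)
print(m.sum(),W[m].min(0),W[m].max(0))
# handle bar
for n in("top",):
    W=np.load(n+".npz")["W"]
    m=(W[...,2]>84)&(W[...,2]<104)&(W[...,0]>425)&(W[...,0]<465)&(abs(W[...,1])<90)
    print("bar",cv2.minAreaRect(W[m][:,:2].astype(np.float32)),m.sum(),W[m][:,2].max())
E
```

```text
t 8.2833 tcp [ 480.9  -243.04  250.89] z [ 0. -0. -1.] w 30.35551940158317 F [-0.    0.54 -0.47]
shift [243.41 -13.64 -41.1 ]
392 [ 471.94 -257.14    5.01] [ 539.96 -140.     49.82]
984 [ 469.25 -253.95    6.78] [ 539.97 -140.09   42.29]
bar ((449.18353271484375, 0.5773468017578125), (31.014802932739258, 147.2436065673828), 0.18130968511104584) 400 100.98940864166832
```

View pics/e.png

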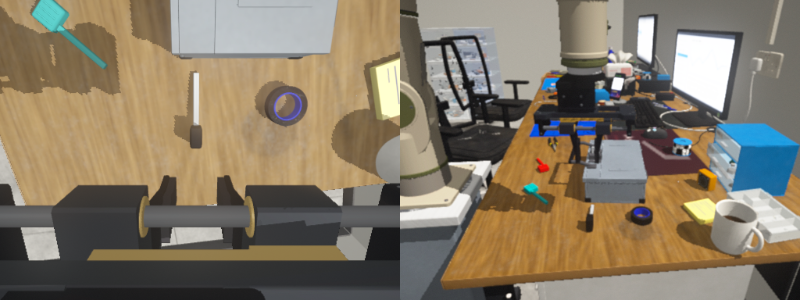

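The composite shows the pin lying flat on the desk at (195,110), clear of the case edge (row 55) and of the tape (285,105). The lid is shut. Now to the handle.

>>> arm_command(rows=[[0.3,30,-8,0,0],[0.3,30,-8,0,0],[0.3,30,-8,0,0],[0.3,30,-8,0,0],[0.3,30,-9,0,0],[0.3,30,-9,0,0],[0.3,30,-9,0,0],[0.3,28,-8,0,0],[0.3,0,0,0,0],[0.3,0,0,0,0],[0.3,0,0,0,0]])

```text
t: 9.3
tcp_pos: [445.8, 1.4, 248.6]
tcp_rot: [-2.366, -2.066, 0.002]
ft_force: [1.3, -1.1, -0.0]
gripper_width: 30.7
grasp_force: 0.0
```

```bash
python3 - <<'E'
from h import *
p=cam("wrist");W=cloud(p);cv2.imwrite("pics/f.png",p["frame"])
x=np.array([.991,-.132]);y=np.array([.132,.991]);e=np.array([512.5,-7])
d=W[...,:2]-e; cx=d@x-58; cy=d@y
m=(W[...,2]>90)&(W[...,2]<104)&(cx<-110)&(cx>-145)&(abs(cy)<60)
print(m.sum())
if m.sum()>20: print("bar x'",np.percentile(cx[m],[2,50,98]),"z",np.percentile(W[m][:,2],[50,98]),"y'",cy[m].min(),cy[m].max(),"slope",np.polyfit(cy[m],cx[m],1))
b=e-67*x; goal([b[0],b[1],143],-7.6)
s=np.radians(np.arange(0,91,2.5))+.1310
P=206.8*np.c_[-np.cos(s),np.sin(s)];print(np.round(np.diff(P,axis=0)*[1,-1],1).tolist())
E
```

```text
1885
bar x' [-131.6  -125.5  -120.17] z [97.33 99.28] y' -59.961351109332576 59.93741741683847 slope [   0.   -125.87]
t 9.35 tcp [445.96   0.94 248.71] z [-0. -0. -1.] w 30.41776559415235 F [ 0.38 -1.32 -0.18]
shift [  0.98   0.12 105.71]
roll -0.2080271125410036
[[1.4, -8.9], [1.8, -8.8], [2.1, -8.8], [2.5, -8.7], [2.9, -8.5], [3.3, -8.4], [3.6, -8.3], [4.0, -8.1], [4.3, -7.9], [4.7, -7.7], [5.0, -7.5], [5.3, -7.3], [5.6, -7.0], [5.9, -6.8], [6.2, -6.5], [6.5, -6.2], [6.8, -5.9], [7.0, -5.6], [7.3, -5.3], [7.5, -5.0], [7.7, -4.7], [7.9, -4.3], [8.1, -4.0], [8.3, -3.6], [8.4, -3.3], [8.5, -2.9], [8.7, -2.5], [8.8, -2.1], [8.8, -1.8], [8.9, -1.4], [9.0, -1.0], [9.0, -0.6], [9.0, -0.2], [9.0, 0.2], [9.0, 0.6], [9.0, 1.0]]
```

View pics/f.png

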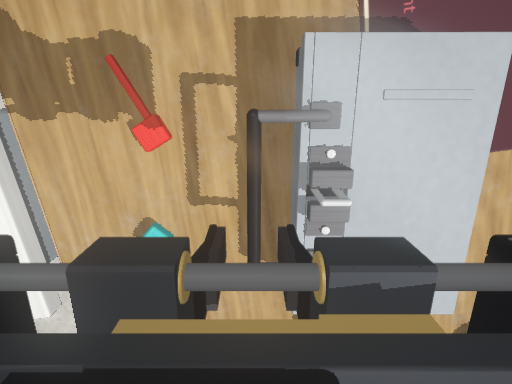

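The picture shows the bar at column 255, centred between the open fingers (210 and 292). Metrically it is at case x -125.7 with its top at 98, as specified. I descend and grip.

>>> arm_command(rows=[[0.3,0,-0.5,20,0],[0.3,0,0,20,0],[0.3,0,0,20,0],[0.3,0,0,20,0],[0.3,0,0,15,0],[0.3,0,0,10,0],[0.3,0,0,0,0],[1,0,0,0,0],[1,0,0,0,0],[1,0,0,0,0],[1,0,0,0,0]], newtons=25)

```text
t: 10.27
tcp_pos: [447.3, 2.1, 145.4]
tcp_rot: [2.364, 2.065, 0.006]
ft_force: [17.9, -3.9, -9.2]
gripper_width: 11.4
grasp_force: 10.1
```

>>> arm_command(rows=[[1,0,1.4,-8.9,0],[1,0,1.8,-8.8,0],[1,0,2.1,-8.8,0],[1,0,2.5,-8.7,0],[1,0,2.9,-8.5,0],[1,0,3.3,-8.4,0],[1,0,0,0,0]])

```text
t: 10.85
tcp_pos: [461.1, 0.1, 198.2]
tcp_rot: [2.364, 2.065, 0.005]
ft_force: [4.1, -1.1, 0.6]
gripper_width: 11.0
grasp_force: 25.0
```

>>> arm_command(rows=[[1,0,3.6,-8.3,0],[1,0,4.0,-8.1,0],[1,0,4.3,-7.9,0],[1,0,4.7,-7.7,0],[1,0,5.0,-7.5,0],[1,0,5.3,-7.3,0],[1,0,5.6,-7.0,0],[1,0,5.9,-6.8,0],[1,0,6.2,-6.5,0],[1,0,6.5,-6.2,0],[1,0,6.8,-5.9,0],[1,0,7.0,-5.6,0]])

```text
t: 11.85
tcp_pos: [521.8, -8.0, 282.3]
tcp_rot: [-2.361, -2.064, 0.006]
ft_force: [-22.8, 2.0, 15.4]
gripper_width: 11.3
grasp_force: 25.0
```

```bash
python3 - <<'E'
from h import *
p=cam("side");cv2.imwrite("pics/g.png",p["frame"][100:300,130:400]);x=np.array([.991,-.132])
s=telemetry.get_state();d=(np.array(s["tcp_pos"][:2])-[512.5,-7])@x-58;z=s["tcp_pos"][2]-51
print(s["ft_force"],d,z,"lid est",np.arctan2(z-65,80-d)-.131,np.hypot(z-65,80-d))
E
```

```text
[-21.59   2.3   18.01] -47.256841394901336 232.55692274325173 lid est 0.7902528883675697 210.40348390888184
```

View pics/g.png

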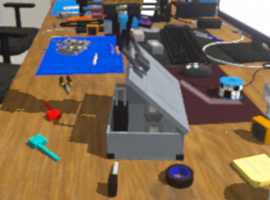

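The crop shows the lid following the gripper at about 45° and the pin still at rest. There is a radial load of about 28 N, so I relax outward a little first.

>>> arm_command(rows=[[1,0,-1.5,-1.5,0],[1,0,0,0,0]])

```text
t: 12.07
tcp_pos: [522.7, -8.2, 283.6]
tcp_rot: [2.366, 2.067, 0.002]
ft_force: [-1.9, 0.5, 1.8]
gripper_width: 10.7
grasp_force: 25.0
```

Force relieved. On to upright.

>>> arm_command(rows=[[1,0,7.3,-5.3,0],[1,0,7.5,-5.0,0],[1,0,7.7,-4.7,0],[1,0,7.9,-4.3,0],[1,0,8.1,-4.0,0],[1,0,8.3,-3.6,0],[1,0,0,0,0]])

```text
t: 12.65
tcp_pos: [569.6, -14.6, 311.6]
tcp_rot: [2.366, 2.067, 0.002]
ft_force: [-5.6, 0.3, 13.1]
gripper_width: 11.1
grasp_force: 25.0
```

>>> arm_command(rows=[[1,0,8.4,-3.3,0],[1,0,8.5,-2.9,0],[1,0,8.7,-2.5,0],[1,0,8.8,-2.1,0],[1,0,8.8,-1.8,0],[1,0,8.9,-1.4,0],[1,0,0,0,0]])

```text
t: 13.23
tcp_pos: [621.7, -21.6, 325.0]
tcp_rot: [2.365, 2.067, 0.002]
ft_force: [-0.0, 0.6, 4.6]
gripper_width: 11.1
grasp_force: 25.0
```

>>> arm_command(rows=[[1,0,9.0,-1.0,0],[1,0,9.0,-0.6,0],[1,0,9.0,-0.2,0],[1,0,9.0,0.2,0],[1,0,9.0,0.6,0],[1,0,9.0,1.0,0],[1,0,0,0,0],[1,0,0,0,0],[1,0,0,0,0]])

```text
t: 13.98
tcp_pos: [674.6, -28.7, 324.2]
tcp_rot: [2.364, 2.066, 0.003]
ft_force: [4.4, 1.0, 1.4]
gripper_width: 11.0
grasp_force: 25.0
```

```bash
python3 - <<'E'
from h import *
p=cam("side");cv2.imwrite("pics/i.png",p["frame"][60:300,130:400]);x=np.array([.991,-.132])
s=telemetry.get_state();d=(np.array(s["tcp_pos"][:2])-[512.5,-7])@x-58;z=s["tcp_pos"][2]-51
print(s["ft_force"],d,z,"lid est",np.arctan2(z-65,80-d)-.131,np.hypot(z-65,80-d))
E
```

```text
[4.23 0.53 1.93] 105.3094489886956 273.24041001502746 lid est 1.5607426859247362 209.77282133617342
```

View pics/i.png

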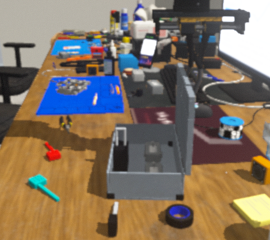

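The crop shows the lid upright at (185,120), estimated at 1.56 rad, with the pin at rest at (113,218). I release slowly and rise straight up.

>>> arm_command(rows=[[0.4,0,0,0,0],[0.4,0,0,0,0],[0.4,0,0,0,0],[0.4,0,0,-5,0],[0.4,0,0,-15,0],[0.4,0,0,-20,0],[0.4,0,0,-20,0],[0.4,0,0,-20,0],[0.4,0,0,-20,0],[0.4,0,0,0,0],[0.4,0,0,0,0]])

```text
t: 14.95
tcp_pos: [673.9, -29.1, 424.8]
tcp_rot: [2.365, 2.066, 0.002]
ft_force: [0.6, 0.4, 0.1]
gripper_width: 26.1
grasp_force: 0.0
```

```bash
python3 - <<'E'
from h import *
goal([675,-28,424])
p=cam("side");W=cloud(p);x=np.array([.991,-.132])
cx=(W[...,:2]-[512.5,-7])@x-58;cy=(W[...,:2]-[512.5,-7])@np.array([.132,.991])
m=(W[...,2]>90)&(W[...,2]<285)&(cx>20)&(cx<160)&(abs(cy+130)<15)
if m.sum()>30: f=np.polyfit(W[m][:,2],cx[m],1);print(m.sum(),"tilt",np.arctan(f[0]),"lid~",np.pi/2+np.arctan(f[0]))
m=(W[...,2]>250)&(W[...,2]<300)&(cx>60)&(cx<160)&(abs(cy)<90);print(m.sum(),np.median(cx[m]) if m.any() else 0,W[m][:,2].max() if m.any() else 0)
cv2.imwrite("pics/j.png",p["frame"][20:320,100:420])
E
```

```text
t 14.95 tcp [673.89 -29.09 424.79] z [ 0. -0. -1.] w 26.08557662589955 F [0.6  0.44 0.09]
shift [1.23 0.96 0.8 ]
519 tilt -0.013974924707377446 lid~ 1.556821402087519
195 103.32427523364666 278.49332111288714
```

View pics/j.png

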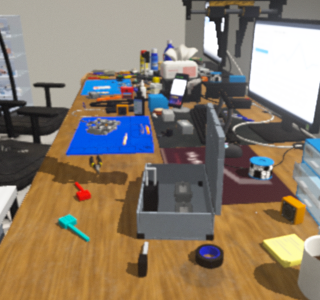

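The lid stands free at about 1.557 rad, upright at (213,160) in the crop, and the gripper is clear above it. The pin is on the desk at (143,258), and the tape and pliers have not moved.

```bash
python3 -c "
from station import order;print(order.job_done())"
```

```text
the job is handed in; nothing more can be done
None
```

I drew the pin with the lid shut and laid it on the desk clear of the case, then left the lid standing upright at about 1.56 rad; the pliers and tape were not touched, and the job is handed in (no verdict was returned).

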